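# Hang the bench caddy on its cleat

## Robot

A 6-joint arm with a two-finger parallel gripper is mounted at the origin on a cart in front of the work surface, level with it; the furniture and walls round the work are solid. World frame = base frame: x ahead of the robot, y to its left, z up, the work surface at z = 0. Lengths are in mm, angles in rad, forces in N, time in s.
With the tool pointing down it reaches from about 425 to 950 mm from the base axis. Payload 3.5 kg.
Tool frame: the origin (TCP) lies midway between the tips of the shut fingers; the grasp point (between the pads) lies 19 mm behind it; z points along the fingers, x is the direction in which the jaws open and shut, and the axes are right-handed (so a half turn about z gives the same grasp; the last joint's range is limited). The gripper opens to 85 mm and grips with 20 to 120 N. Pads are 22 mm wide; open, the fingers measure 114 mm over their backs; the gripper's body (76 mm by 85 mm) begins 54 mm behind the grasp point. The pads swing forward as they close: fully open they stand 13 mm farther back than shut.
Start: joints at [-1.385, 0.286, 1.577, -0, 1.279, -0.15], TCP at [222.452, -637.276, 231.325] pointing down, gripper open.
Joint ranges: [-2.77, 2.77], [-0.9, 2.22], [0.21, 2.48], [-1.53, 4.67], [0.24, 2.81], [-2.84, 2.84]. Speed limits (rad/s): [2.79, 2.79, 3.14, 3.14, 3.14, 3.14].

## Interface

Orientations are given as a 3x3 rotation matrix whose columns are the frame's x, y, z axes.
In Python, from station import manip, imaging, job gives the robot as it stands.
- The arm moves only by the tool apply_moves, never from a script. Its argument "steps" is a list of rows, each a list of 3 entries, a list of its own where there are three numbers: the shift along the tool's x, y, z in cm, then the turn about the tool's z in rad, then the finger opening in cm, from 0 to 8.54. A call has 1 to 20 rows; each row is the pose to reach, as a shift and turn from the pose commanded when the call began, along the tool's axes at that moment; what a row does not reach only later rows make up. A row lasts 1/10 s, in which the tool goes at most 50 mm and 8.59 degrees, less where a joint would pass 70% of its speed; a pose out of reach is approached as far as the arm can. A call with a gripper value outside its range is refused whole. The fingers move at their own pace and stop on an object; "squeeze" is the grip in N (left out, the last holds). Time passes only in rows, so rows that repeat a pose let the fingers close. It gives the time, the measured TCP pose, the force and the opening at its end, in the units of the state.
- manip.observe(): the state, without advancing time (a new reading comes with each control period).
- imaging.read_camera(name): name is "scene" or "top"; returns a dict with "image" (384x512x3 uint8, red, green, blue), "z_map" (384x512 float32, mm along the optical axis (not along the pixel's ray), 0 where there is no reading), "camera_matrix" (3x3 intrinsics, pixels), "D" ([k1, k2, p1, p2, k3] as OpenCV has them; the pictures are not rectified), "rvec" (rotation vector, rad) and "tvec" (3), from world to camera coordinates, as OpenCV has them. Camera axes: x right, y down, z forward; pixel columns grow to the right and rows downward; lengths in mm; the calibration is good to about 2 mm. A picture is of the moment at which its call begins.
- job.hand_in(): hands the job in, once; it reports no verdict.
The state is a dict: "time_s": time; "joint_pos": joint angles; "qd": joint speeds; "tau": joint torques, N m; "eef_pos": TCP position; "tool_rot": TCP orientation; "force": force on the tool from outside, world axes, zero at the start; "torque": the same for the moment, N m; "gripper_width": finger opening in mm.
Only numpy, scipy, OpenCV 4.12 (cv2) and the standard library are available. Lean on these libraries where they do the work, as an engineer would, in place of code of your own. Each camera call takes 0.05 s, during which the arm holds its last target.

## Task

Pick up the blue caddy by its tab and, with its top tilted some 15 degrees towards the white stand, gently hook its angled rear strip behind the stand's cleat; slide it along until the orange key slips into the notch in the strip, then let it down upright and fully home and let go. Never force it, and leave the dish, the timer and the bottle where they are.

Things in the scene. Friction and masses are not known exactly. Their poses are not given: they have to be found in the camera images.
- caddy: Small open blue plastic caddy, 70 mm deep (x), 120 mm long (y), walls 45 mm high, 0.17 to 0.35 kg. Origin: centre of its underside; x to its rear, z up. Its back wall (outer face at x = 35 mm) is 70 mm high and carries the strip; a carrying tab stands on the middle of its floor, 10 mm thick (x), 50 mm long (y), top 115 mm above the underside.
- grip (a point): Point on the caddy's tab to pinch, closing along x on its two flat faces: on its mid-plane, 97 mm above the caddy's underside, 18 mm below the tab's top. Same axes as the caddy.
- strip_edge (a point): Middle of the free lower edge of the caddy's aluminium rear strip, at (55, 0, 44) mm in the caddy's frame, same axes. The strip runs down and back at 45 degrees from the back wall: lower face from (x 35, z 64) to this edge, 4 mm thick, 120 mm long in y, with a 16 mm wide notch right through at y = 0.
- cleat_stand: White stand screwed to the worktop: upright board 200 mm wide, 12 mm thick, 116 mm high, with an aluminium cleat. Origin: at worktop height, at the foot of the middle of the board's front face; x points into the board, away from the robot (front face x = 0, the caddy hangs at negative x), y along the board, z up.
- cleat_edge (a point): Middle of the cleat's free upper edge, at (-26, 0, 110) mm in the stand's frame, same axes. The cleat is 180 mm long, 4 mm thick; its upper face slopes at 45 degrees from the board (x 0, z 84) up and forwards to this edge, and its blunt front reaches x = -29 mm. Between cleat and board is a channel open to the top.
- channel (a point): Bottom of the channel, at (0, 0, 84) mm of the stand. An orange key 12 mm wide lies in it, 5 mm thick (7 mm measured upwards) on the cleat's upper face; an orange strap on the board's top shows it. It is clamped within 20 mm of the middle, not measured: find it by feel or sight. The strip rides on it until the notch is over it, then drops about 7 mm.
- bumper (a point): Middle of the front face of the black bumper bar under the cleat, at (-27.5, 0, 60) mm in the stand's frame, 16 mm high: the hung caddy's back wall leans on it, so that it hangs upright within about 2 degrees.
- home (a point): About where (within 1 mm) the caddy's origin is when it hangs fully home with the key in the middle of the channel: (-64.5, 0, 49.5) mm in the stand's frame, same axes (caddy parallel to the stand). With the key elsewhere, home lies as far along y as the key does, within 2 mm; x and z are the same.
- lean (a point): Mark in the air above where the caddy hangs, at (-64.5, 0, 160) mm in the stand's frame, turned by 0.35 rad about the stand's y: its z axis leans from vertical towards the board, as the caddy's own z axis should while its strip is being hooked. Only its direction matters.
- petri_dish: Closed round dish, 92 mm across, 15 mm high, lying on the worktop; origin centre of its underside. Leave it alone.
- timer: Small white bench timer with a red and two grey buttons, 64 x 66 x 19 mm; origin centre of its underside. Leave it alone.
- bottle: Closed white bottle with a blue cap, 60 mm across, 105 mm high; origin centre of its underside. Leave it alone.
There are look-alikes about, which are no part of the job. Of the things that look like the caddy, the larger one is meant.

How it is judged (in metres and radians):
On the way:
1. the caddy, its top tilted towards the board by 0.12 to 0.6 rad, has the edge of its strip in the channel: behind the cleat's free edge and at least 3 mm below it (angle between caddy's own z axis and vertical above 0.12 rad and angle between the z axis of caddy and the z axis of lean, either way round below 0.25 rad and x of strip_edge in the frame of cleat_edge between 0.004 and 0.027 m and z of strip_edge in the frame of cleat_edge between -0.03 and -0.003 m), for 0.1 s.
At the end, for the whole second after the job is handed in: The caddy hangs at rest on the cleat with the key in the notch of its strip, fully home: its underside within 3 mm above and 4 mm below its home height of 49.5 mm in the stand's frame, within 5 mm of home in x, within 26 mm of the middle in y, upright and parallel to the board within 0.07 rad (z of caddy in the frame of cleat_stand between 0.0455 and 0.0525 m and x of caddy in the frame of cleat_stand between -0.069 and -0.059 m and y of caddy in the frame of cleat_stand between -0.026 and 0.026 m and angle between caddy's own z axis and vertical below 0.07 rad and angle between the x axis of caddy and the x axis of cleat_stand, either way round below 0.07 rad and linear speed of caddy below 0.02 m/s); the robot touches nothing.
It fails at once if the caddy is pressed or knocked against the stand with more than 30 N (contact force between caddy and cleat_stand above 30 N).
It fails at once if the dish is moved more than 15 mm (distance of petri_dish from where it was at the start of the episode above 0.015 m).
It fails at once if the timer is moved more than 15 mm (distance of timer from where it was at the start of the episode above 0.015 m).
It fails at once if the bottle is moved more than 15 mm (distance of bottle from where it was at the start of the episode above 0.015 m).
It also fails if it takes over 67 s, if anything falls off the work surface, if the arm or the gripper's body presses on something with over 40 N, if the wrist force passes 120 N, or if a joint passes its speed limit or range.

## Working session

There is one attempt and no reset: what is moved stays moved. The work goes in short steps, Python scripts to look and compute and a tool call to move; the robot and the scene stay as the last step left them, time stands still between calls to the robot, and variables do not carry over. Pictures are saved under pics/ and viewed, and the job is handed in when it is done.

Besides the shell and the picture viewer there is one more tool, called by a JSON object that holds its "op" and its "data", one argument or row to a line. apply_moves: Moves the arm, as the interface text tells. Its arguments: {"type":"object","properties":{"steps":{"type":"array","items":{"type":"array"}},"squeeze":{"type":"number"}},"required":["steps"]}

```bash
ls; mkdir -p pics; cat > h.py <<'E'
import numpy as np, cv2
from station import manip, imaging, job
def grab(n):
    d=imaging.read_camera(n); np.savez('%s.npz'%n,**{k:np.asarray(v) for k,v in d.items()}); return d
def cloud(d):
    z=np.asarray(d['z_map'],float);h,w=z.shape
    u,v=np.meshgrid(np.arange(w),np.arange(h))
    p=cv2.undistortPoints(np.stack([u,v],-1).reshape(-1,1,2).astype(float),np.asarray(d['camera_matrix'],float),np.asarray(d['D'],float)).reshape(h,w,2)
    c=np.concatenate([p*z[...,None],z[...,None]],-1)
    R=cv2.Rodrigues(np.asarray(d['rvec'],float))[0]
    W=(c-np.asarray(d['tvec'],float).ravel())@R
    W[z==0]=np.nan
    return W
E
python3 - <<'E'
from h import *
s=manip.observe();print(s)
for n in('scene','top'):
    d=grab(n); cv2.imwrite(f'pics/{n}0.png',cv2.resize(d['image'][...,::-1],(768,576),interpolation=cv2.INTER_CUBIC))
    R=cv2.Rodrigues(np.asarray(d['rvec'],float))[0];print(n,-R.T@np.asarray(d['tvec'],float).ravel(),R[2],d['camera_matrix'])
E
```

```text
pics
{'time_s': 0.0, 'joint_pos': array([-1.38499067e+00,  2.87199158e-01,  1.57816058e+00,  3.70281340e-05,
        1.27857858e+00, -1.49990485e-01]), 'qd': array([ 0.00084953, -0.00144424,  0.00031436, -0.00101649, -0.00023206,
       -0.00222287]), 'tau': array([-2.75782426e-03, -4.05982733e+01, -2.92629987e+01, -3.12162319e-04,
        5.78931067e-03,  3.60599358e-06]), 'eef_pos': array([ 222.348839  , -636.64555978,  229.93372317]), 'tool_rot': array([[ 3.29510379e-01, -9.44151869e-01, -3.98485923e-04],
       [-9.44149117e-01, -3.29510395e-01,  2.31183949e-03],
       [-2.31403282e-03, -3.85544974e-04, -9.99997248e-01]]), 'force': array([-0.61881971, -0.23623526, -0.24680048]), 'torque': array([-0.02857103, -0.02366682,  0.01511062]), 'gripper_width': 85.60195524124873}
scene [-57.19932919 445.28214578 939.28965858] [ 0.53155436 -0.38376772 -0.75509754] [[350.35672523   0.         253.1091188 ]
 [  0.         350.35672523 188.69762144]
 [  0.           0.           1.        ]]
top [ 410.20493367   27.74670947 1186.28403315] [ 0.10743835  0.01452705 -0.99410561] [[363.45669235   0.         257.05357862]
 [  0.         363.45669235 182.14447422]
 [  0.           0.           1.        ]]
```

View pics/scene0.png

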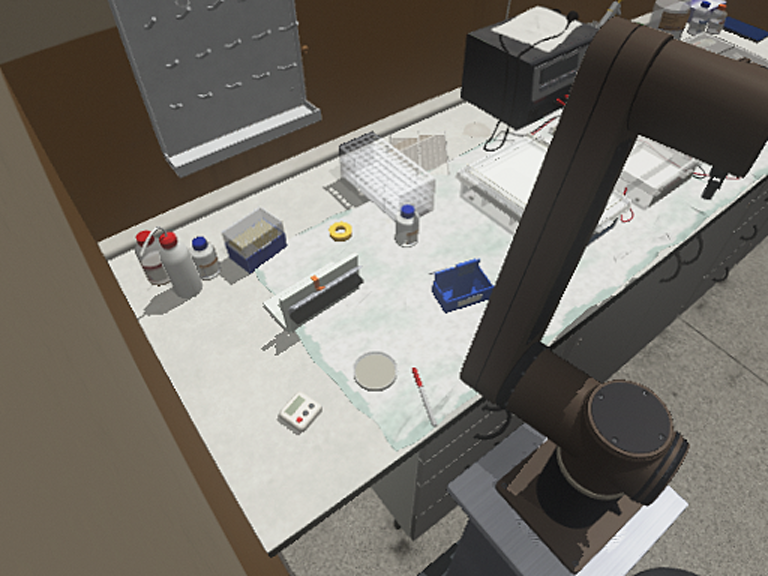

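View pics/top0.png

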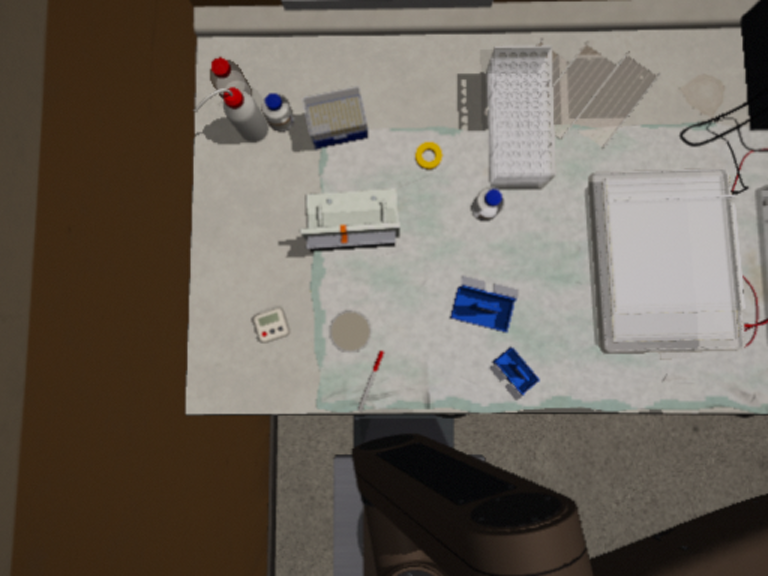

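```bash
cat >> h.py <<'E'
def load(n): return dict(np.load('%s.npz'%n))
E
python3 - <<'E'
from h import *
a=load('top');W=cloud(a);b=load('scene');V=cloud(b)
cv2.imwrite('pics/tz.png',np.hstack([cv2.resize(a['image'][180:225,295:350,::-1],None,fx=7,fy=7,interpolation=cv2.INTER_CUBIC),cv2.resize(a['image'][120:170,195:272,::-1],(400,315),interpolation=cv2.INTER_CUBIC)]))
cv2.imwrite('pics/sz.png',np.hstack([cv2.resize(b['image'][165:215,280:335,::-1],(400,364),interpolation=cv2.INTER_CUBIC),cv2.resize(b['image'][160:225,170:250,::-1],(400,364),interpolation=cv2.INTER_CUBIC)]))
for n,d,P,r in(('top',a,W,(175,235,290,355)),('scene',b,V,(160,215,280,340))):
    sl=(slice(r[0],r[1]),slice(r[2],r[3]));p=P[sl].reshape(-1,3)
    for lo,hi in((20,40),(40,50),(55,75),(80,120)):
        q=p[(p[:,2]>lo)&(p[:,2]<hi)];print(n,lo,hi,len(q),q.min(0).round() if len(q) else 0,q.max(0).round() if len(q) else 0,q.mean(0).round(1) if len(q) else 0)
for n,P,r in(('top',W,(120,170,190,275)),('scene',V,(160,225,165,250))):
    p=P[r[0]:r[1],r[2]:r[3]].reshape(-1,3)
    for lo,hi in((-20,20),(40,75),(80,108),(108,113),(113,120),(120,140)):
        q=p[(p[:,2]>lo)&(p[:,2]<hi)];print(n,lo,hi,len(q),q.min(0).round() if len(q) else 0,q.max(0).round() if len(q) else 0,q.mean(0).round(1) if len(q) else 0)
E
```

```text
top 20 40 95 [ 369. -226.   20.] [502. -94.  40.] [ 445.8 -171.2   29.9]
top 40 50 142 [ 410. -230.   40.] [526. -93.  50.] [ 464.4 -160.4   45.1]
top 55 75 202 [ 450. -228.   55.] [ 519. -113.   73.] [ 493.4 -168.3   63.9]
top 80 120 78 [ 448. -182.   80.] [ 467. -134.  119.] [ 457.1 -156.9  109.6]
scene 20 40 284 [ 412. -221.   20.] [507. -91.  40.] [ 452.9 -150.8   30.3]
scene 40 50 155 [ 410. -223.   40.] [528. -93.  50.] [ 453.9 -150.2   44.4]
scene 55 75 129 [ 449. -221.   55.] [ 520. -111.   75.] [ 480.4 -148.2   64.3]
scene 80 120 120 [ 449. -179.   80.] [ 469. -133.  119.] [ 456.8 -154.9  101.7]
top -20 20 3208 [581. -13.  -7.] [750. 269.  20.] [678.2 129.6   4.1]
top 40 75 147 [580.  15.  42.] [619. 210.  73.] [587.6 108.9  65.2]
top 80 108 492 [580.  16.  80.] [633. 210. 108.] [601.4 112.7  96.2]
top 108 113 127 [579.  16. 108.] [629. 211. 113.] [599.5 111.  110.4]
top 113 120 225 [582.  16. 113.] [629. 211. 120.] [617.  114.8 115.9]
top 120 140 8 [613.  19. 120.] [624. 132. 122.] [618.3  90.5 120.9]
scene -20 20 3949 [ 485. -104.   -7.] [862. 290.  20.] [686.  109.    3.9]
scene 40 75 676 [579.  14.  40.] [841. 215.  75.] [638.4 128.7  63.9]
scene 80 108 401 [581.  16.  80.] [835. 215. 108.] [621.3 124.9  96.4]
scene 108 113 112 [580.  17. 108.] [627. 212. 113.] [600.4 114.7 110.3]
scene 113 120 204 [584.  15. 113.] [629. 214. 120.] [616.5 118.  116. ]
scene 120 140 1 [610. 137. 120.] [610. 137. 120.] [610.4 136.7 120.4]
```

View pics/tz.png

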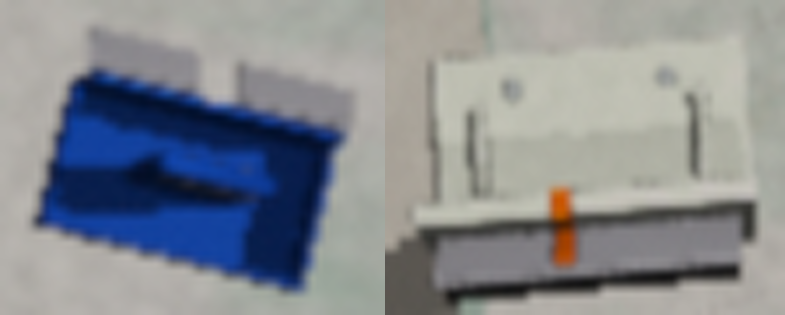

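View pics/sz.png

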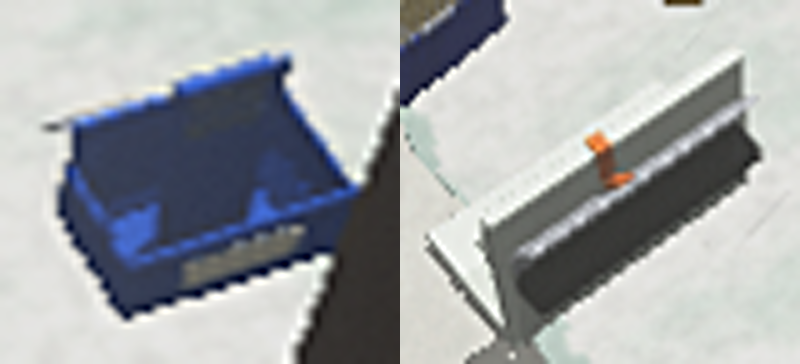

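```bash
cat > m.py <<'E'
from h import *
from scipy.optimize import least_squares
def rect(p,lx,ly,g):
    # fit rectangle lx*ly footprint (yaw, centre) with min-area-ish: PCA + extents midpoints
    c=p.mean(0)
    def f(q):
        R=np.array([[np.cos(q[2]),np.sin(q[2])],[-np.sin(q[2]),np.cos(q[2])]])
        l=(p-q[:2])@R.T
        return np.concatenate([np.maximum(abs(l[:,0])-lx/2,0),np.maximum(abs(l[:,1])-ly/2,0)])
    return g
def line(p):
    vx,vy,x,y=cv2.fitLine(p.astype(np.float32),cv2.DIST_HUBER,0,.01,.01).ravel()
    if vy<0:vx,vy=-vx,-vy
    return np.array([x,y]),np.array([vx,vy]),np.arctan2(-vx,vy)
if __name__=='__main__':
    for n,rc,rs in(('top',(175,235,290,355),(120,170,190,275)),('scene',(160,215,280,340),(160,225,165,250))):
        d=load(n);W=cloud(d)
        p=W[rc[0]:rc[1],rc[2]:rc[3]].reshape(-1,3); im=d['image']
        q=p[(p[:,2]>105)&(p[:,2]<122)];o,v,y=line(q[:,:2]);t=(q[:,:2]-o)@v
        print(n,'tab',len(q),o,'yaw',y,'ends',o+v*t.min(),o+v*t.max(),'mid',o+v*(t.min()+t.max())/2,'z',q[:,2].mean())
        q=p[(p[:,2]>66)&(p[:,2]<75)];o,v,y=line(q[:,:2]);t=(q[:,:2]-o)@v
        print('  backtop',len(q),'yaw',y,'mid',o+v*(t.min()+t.max())/2,t.max()-t.min())
        q=p[(p[:,0]>400)&(p[:,2]>3)&(p[:,2]<60)];h=cv2.minAreaRect(q[:,:2].astype(np.float32));print('  minrect',h)
        p=W[rs[0]:rs[1],rs[2]:rs[3]].reshape(-1,3); p=p[(p[:,0]>570)&(p[:,0]<640)]
        q=p[(p[:,2]>113.5)&(p[:,2]<119)&(p[:,0]>605)];o,v,y=line(q[:,:2]);t=(q[:,:2]-o)@v;w=np.array([v[1],-v[0]]);s=(q[:,:2]-o)@w
        print('  board',len(q),'yaw',y,'mid',o+v*(t.min()+t.max())/2,t.max()-t.min(),'wid',np.percentile(s,[2,98]),'z',q[:,2].mean())
        bo=o+v*(t.min()+t.max())/2;  F=bo-6*w
        I=im[rs[0]:rs[1],rs[2]:rs[3]].astype(int).reshape(-1,3);P=W[rs[0]:rs[1],rs[2]:rs[3]].reshape(-1,3)
        l=(P[:,:2]-F);L=np.c_[l@w,l@v,P[:,2]]
        m=(abs(L[:,1])<95)&(L[:,0]>-36)&(L[:,0]<-22)&(L[:,2]>100)&(L[:,2]<116)
        o2,v2,y2=line(P[m][:,:2]);print('  cleat edge',m.sum(),'yaw',y2,L[m].mean(0),L[m].min(0),L[m].max(0))
        m=(I[:,0]>150)&(I[:,2]<80)&(I[:,1]<140)&(I[:,0]-I[:,2]>100)
        print('  orange',L[m].round(1).tolist())
E
python3 m.py
```

```text
top tab 64 [ 457.18396 -158.55858] yaw -0.25131652 ends [ 451.2035216  -181.85190199] [ 463.17889994 -135.20877234] mid [ 457.19121077 -158.53033717] z 113.28873751400207
  backtop 74 yaw -0.2613696 mid [ 490.41175975 -166.66013484] 113.33301554446058
  minrect ((480.0519714355469, -165.59628295898438), (209.43728637695312, 159.45301818847656), 89.47918701171875)
  board 199 yaw 0.05837389 mid [617.32647705 113.19837724] 195.06798273453649 wid [-5.93326237  6.1455471 ] z 115.92022756338383
  cleat edge 113 yaw 0.058100894 [-25.38959872   1.65250853 108.21057283] [-28.3488006  -89.2540453  103.00552783] [-22.06366016  88.34527606 113.02559525]
  orange [[12.9, 19.0, 117.5], [13.0, 16.1, 116.3], [12.3, 12.9, 118.6], [9.8, 19.1, 117.7], [10.4, 16.5, 113.9], [8.6, 12.8, 121.9], [6.4, 19.1, 120.0], [7.2, 16.6, 114.7], [5.7, 13.0, 121.4], [6.4, 10.4, 116.6], [3.9, 19.5, 117.0], [3.3, 16.3, 119.5], [3.5, 13.6, 117.2], [2.6, 10.3, 120.9], [1.1, 16.9, 115.0], [-4.8, 15.9, 96.4], [-4.1, 13.3, 91.8], [-8.4, 15.8, 99.7], [-9.0, 12.7, 101.5], [-11.4, 16.1, 98.9], [-12.0, 12.9, 101.4], [-14.7, 19.
[... 306 characters left out ...]
 yaw -0.8406402 mid [ 475.60850175 -147.22560657] 95.61117216249914
  minrect ((487.4757080078125, -204.55355834960938), (224.3133544921875, 266.7829284667969), 50.42209243774414)
  board 180 yaw 0.0539691 mid [616.87088364 114.76072763] 199.30878170469788 wid [-5.52493094  7.07770417] z 116.11467829172211
  cleat edge 71 yaw 0.053577855 [-25.51138427   2.51527587 108.94295996] [-28.26508091 -87.5754181  103.01854887] [-22.43598179  89.91243272 113.8745569 ]
  orange [[9.9, 12.2, 119.3], [8.1, 17.2, 119.8], [8.6, 13.4, 116.5], [4.4, 12.2, 119.3], [7.1, 18.3, 116.7], [1.2, 14.5, 119.0], [-7.2, 11.3, 99.9], [-15.5, 12.3, 108.1], [-19.5, 11.1, 110.7], [-19.6, 18.6, 111.7], [-19.3, 15.0, 108.7]]
```

```bash
cat > g.py <<'E'
# g.py cx cy cz heading  tx ty tz theading -> tool shift cm, turn
import sys,numpy as np
c=list(map(float,sys.argv[1:9]));h=c[3]
d=np.array(c[4:7])-c[:3]
x=np.array([np.cos(h),np.sin(h),0]);y=np.array([np.sin(h),-np.cos(h),0])
print('shift cm',np.round([d@x/10,d@y/10,-d[2]/10],2),'turn',round(-(c[7]-h),3))
E
python3 g.py 222.452 -637.276 231.325 -1.235 457 -157.6 190 -1.8208
```

```text
shift cm [-37.56 -37.95   4.13] turn 0.586
```

{"op": "apply_moves", "data": {
  "steps": [
    [[-2,-2,0],0.03,8.5],
    [[-5,-5,0],0.08,8.5],
    [[-8,-8,0.5],0.13,8.5],
    [[-11,-11,1],0.18,8.5],
    [[-14,-14,1.5],0.23,8.5],
    [[-17,-17,2],0.28,8.5],
    [[-20,-20,2.5],0.33,8.5],
    [[-23,-23,3],0.38,8.5],
    [[-26,-26,3.5],0.43,8.5],
    [[-29,-29,4],0.48,8.5],
    [[-32,-32,4.13],0.53,8.5],
    [[-35,-35,4.13],0.57,8.5],
    [[-37,-37.4,4.13],0.586,8.5],
    [[-37.56,-37.95,4.13],0.586,8.5],
    [[-37.56,-37.95,4.13],0.586,8.5],
    [[-37.56,-37.95,4.13],0.586,8.5],
    [[-37.56,-37.95,4.13],0.586,8.5],
    [[-37.56,-37.95,4.13],0.586,8.5]
  ]
}}

```text
time_s: 1.9
eef_pos: [456.6, -158.7, 190.0]
tool_rot: [[-0.249, -0.968, -0.0], [-0.968, 0.249, -0.0], [0.0, 0.0, -1.0]]
force: [0.0, 0.6, 0.3]
gripper_width: 85.2
```

```bash
cat > look.py <<'E'
import sys
from h import *
t=sys.argv[1]; s=manip.observe();print(s['time_s'],s['eef_pos'].round(1),s['force'].round(1),s['gripper_width'].round(1))
a=grab('top');b=grab('scene')
def crop(im,r): return cv2.resize(im[r[0]:r[1],r[2]:r[3],::-1],(400,400),interpolation=cv2.INTER_CUBIC)
def box(d,c,h):
    q=cv2.projectPoints(np.array([c],float),d['rvec'],d['tvec'],np.asarray(d['camera_matrix'],float),np.asarray(d['D'],float))[0].ravel()
    u=int(np.clip(q[0],h,512-h));v=int(np.clip(q[1],h,384-h));return(v-h,v+h,u-h,u+h)
c=list(map(float,sys.argv[2:5]));h=int(sys.argv[5]) if len(sys.argv)>5 else 50
print(box(a,c,h),box(b,c,h))
cv2.imwrite(f'pics/{t}.png',np.hstack([crop(a['image'],box(a,c,h)),crop(b['image'],box(b,c,h))]))
E
python3 look.py l1 457 -158 100
```

```text
Traceback (most recent call last):
  File "look.py", line 3, in <module>
    t=sys.argv[1]; s=manip.observe();print(s['time_s'],s['eef_pos'].round(1),s['force'].round(1),s['gripper_width'].round(1))
                                                                                                 ^^^^^^^^^^^^^^^^^^^^^^^^
AttributeError: 'float' object has no attribute 'round'
```

```bash
sed -i "s/s\['gripper_width'\].round(1)/round(s['gripper_width'],1)/" look.py
python3 look.py l1 457 -158 100
```

```text
1.9 [ 456.6 -158.7  190. ] [0.  0.6 0.3] 85.2
(155, 255, 274, 374) (127, 227, 260, 360)
```

View pics/l1.png

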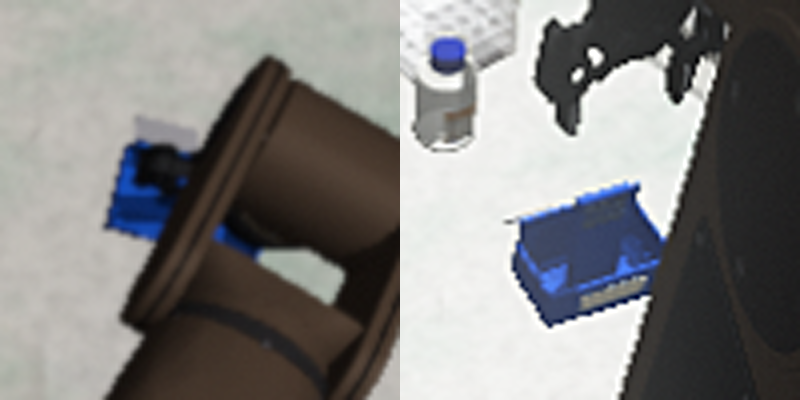

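The view shows the jaws open along the tab's length above the larger caddy (scene crop, caddy at about (590,255)). This tool cannot tilt, so I pinch the tab on its ends and the caddy can pivot about y.

{"op": "apply_moves", "data": {
  "steps": [
    [[0,0,2],0,8.5],
    [[0,0,5],0,8.5],
    [[0,0,8],0,8.5],
    [[0,0,10],0,8.5],
    [[0,0,11.3],0,8.5],
    [[0,0,11.4],0,8.5],
    [[0,0,11.4],0,6.0],
    [[0,0,11.4],0,5.2],
    [[0,0,11.4],0,4.5],
    [[0,0,11.4],0,4.5],
    [[0,0,11.4],0,4.5],
    [[0,0,11.4],0,4.5],
    [[0,0,11.4],0,4.5]
  ],
  "squeeze": 20
}}

```text
time_s: 3.3
eef_pos: [458.0, -158.0, 77.5]
tool_rot: [[-0.248, -0.969, 0.002], [-0.969, 0.248, -0.001], [0.001, -0.003, -1.0]]
force: [-1.4, 0.7, 5.4]
gripper_width: 49.6
```

{"op": "apply_moves", "data": {
  "steps": [
    [[0,0,-0.5],0,4.5],
    [[0,0,-1.5],0,4.5],
    [[0,0,-3],0,4.5],
    [[0,0,-5],0,4.5],
    [[0,0,-8],0,4.5],
    [[0,0,-11],0,4.5],
    [[0,0,-13],0,4.5],
    [[0,0,-14],0,4.5],
    [[0,0,-14],0,4.5],
    [[0,0,-14],0,4.5],
    [[0,0,-14],0,4.5]
  ]
}}

```text
time_s: 4.4
eef_pos: [456.0, -157.1, 214.0]
tool_rot: [[-0.248, -0.969, -0.003], [-0.969, 0.248, 0.002], [-0.001, 0.004, -1.0]]
force: [-0.2, -0.1, -3.3]
gripper_width: 49.5
```

```bash
python3 look.py l2 457 -158 170; python3 -c "
from h import *
print(manip.observe()['torque'])"
```

```text
4.4 [ 456.  -157.1  214. ] [-0.2 -0.1 -3.3] 49.5
(154, 254, 279, 379) (112, 212, 263, 363)
[-0.01098417  0.0638959   0.00384763]
```

View pics/l2.png

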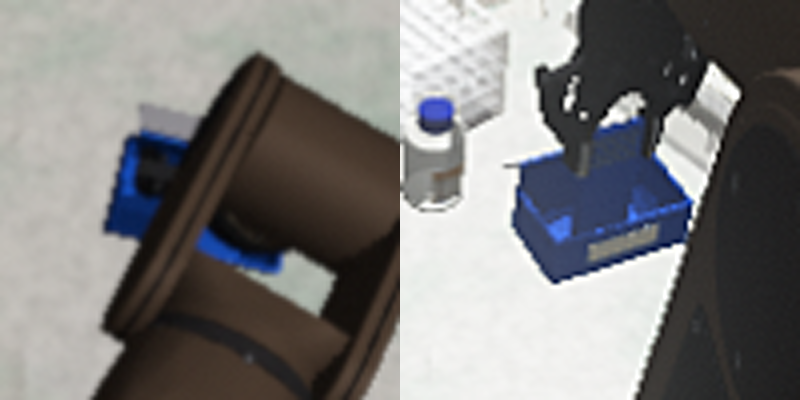

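```bash
python3 g.py 457 -157.6 216 -1.8208 511 112.9 216 -1.5148
```

```text
shift cm [-27.55   1.46  -0.  ] turn -0.306
```

{"op": "apply_moves", "data": {
  "steps": [
    [[-0.5,0,0],0,4.5],
    [[-1.5,0,0],-0.02,4.5],
    [[-3,0.2,0],-0.04,4.5],
    [[-5,0.4,0],-0.07,4.5],
    [[-7.5,0.6,0],-0.1,4.5],
    [[-10,0.8,0],-0.13,4.5],
    [[-12.5,1,0],-0.16,4.5],
    [[-15,1.1,0],-0.19,4.5],
    [[-17.5,1.2,0],-0.22,4.5],
    [[-20,1.3,0],-0.25,4.5],
    [[-22.5,1.4,0],-0.28,4.5],
    [[-24.5,1.46,0],-0.3,4.5],
    [[-26,1.46,0],-0.306,4.5],
    [[-27,1.46,0],-0.306,4.5],
    [[-27.4,1.46,0],-0.306,4.5],
    [[-27.55,1.46,0],-0.306,4.5],
    [[-27.55,1.46,0],-0.306,4.5],
    [[-27.55,1.46,0],-0.306,4.5],
    [[-27.55,1.46,0],-0.306,4.5]
  ]
}}

```text
time_s: 6.4
eef_pos: [511.0, 112.4, 216.0]
tool_rot: [[0.055, -0.998, -0.0], [-0.998, -0.055, -0.0], [0.0, 0.0, -1.0]]
force: [1.0, 0.7, -2.3]
gripper_width: 49.5
```

```bash
python3 look.py l3 540 110 150; python3 -c "
from h import *
s=manip.observe();print(s['torque'],s['tool_rot'])"
```

```text
6.4 [511.  112.4 216. ] [ 1.   0.7 -2.3] 49.5
(126, 226, 183, 283) (140, 240, 177, 277)
[0.04515334 0.03062767 0.00394576] [[ 5.49732748e-02 -9.98487822e-01  8.79654971e-05]
 [-9.98487824e-01 -5.49732805e-02 -6.32329574e-05]
 [ 6.79730899e-05 -8.43563550e-05 -9.99999994e-01]]
```

View pics/l3.png

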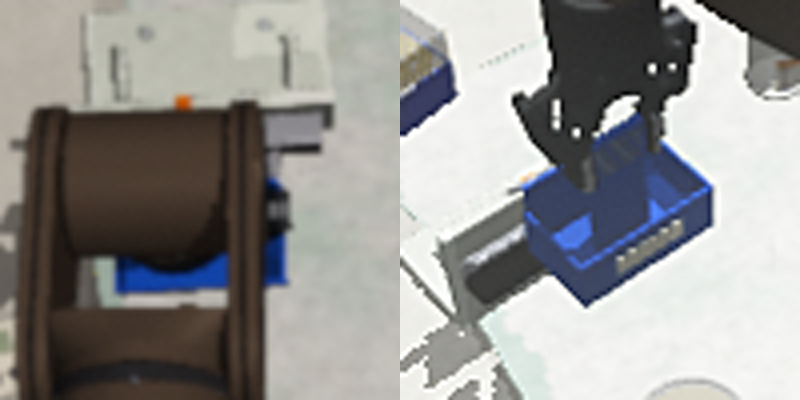

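```bash
cat > fit.py <<'E'
import sys
from h import *
from scipy.optimize import least_squares
from scipy.spatial.transform import Rotation as Ro
F=np.array([611.1,113.5,0]);YAW=0.056
S=Ro.from_euler('z',YAW).as_matrix()
t=2.5
B=[((-35,-60,0),(35,60,t)),((-35,-60,0),(-35+t,60,45)),((35-t,-60,0),(35,60,70)),((-35,-60,0),(35,-60+t,45)),((-35,60-t,0),(35,60,45)),((-5,-25,0),(5,25,115))]
def sdf(p):
    o=np.full(len(p),1e9)
    for a,b in B:
        a=np.array(a,float);b=np.array(b,float);q=abs(p-(a+b)/2)-(b-a)/2
        o=np.minimum(o,np.linalg.norm(np.maximum(q,0),axis=1)+np.minimum(q.max(1),0))
    return o
def fit(init,fresh=True,names=('scene',)):
    P=[]
    for n in names:
        d=grab(n) if fresh else load(n)
        W=cloud(d).reshape(-1,3);I=d['image'].reshape(-1,3).astype(int)
        L=(W-F)@S
        m=(I[:,2]>55)&(I[:,2]>1.7*I[:,0])&(I[:,2]-I[:,1]>20)&(np.linalg.norm(L-np.array([init[0],init[1],init[2]+45]),axis=1)<110)
        P.append(L[m])
    P=np.vstack(P)
    def f(q):
        R=Ro.from_euler('yxz',[q[3],0,q[4]]).as_matrix()
        return sdf((P-q[:3])@R)
    r=least_squares(f,list(init)+[0.0],loss='soft_l1',f_scale=2.)
    return r.x,len(P),np.median(abs(r.fun))
if __name__=='__main__':
    a=list(map(float,sys.argv[1:5]))
    s=manip.observe();print('t',s['time_s'],'tcp_stand',((s['eef_pos']-F)@S).round(1),'F_stand',(s['force']@S).round(1))
    for a3 in (a[3],a[3]+.25):
        x,n,e=fit(a[:3]+[a3],fresh=(a3==a[3])); print('caddy x y z tilt yaw',x.round(3),n,round(e,2))
    R=Ro.from_euler('yxz',[x[3],0,x[4]]).as_matrix();print('edge',(R@[55,0,44]+x[:3]).round(1),'grip',(R@[0,0,97]+x[:3]).round(1))
E
python3 fit.py -100 5 139 0
```

```text
t 6.5 tcp_stand [-99.9   4.6 216.1] F_stand [-0.5 -0.2 -3. ]
caddy x y z tilt yaw [-1.00855e+02  3.45400e+00  1.43624e+02  1.80000e-02  1.20000e-02] 544 0.7
caddy x y z tilt yaw [-1.00855e+02  3.45400e+00  1.43624e+02  1.80000e-02  1.20000e-02] 544 0.7
edge [-45.1   4.1 186.6] grip [-99.1   3.5 240.6]
```

```bash
python3 - <<'E'
from fit import *
d=load('scene');W=cloud(d).reshape(-1,3);I=d['image'].reshape(-1,3).astype(int);L=(W-F)@S
m=(I[:,2]>55)&(I[:,2]>1.7*I[:,0])&(I[:,2]-I[:,1]>20)&(np.linalg.norm(L-[-100,5,185],axis=1)<110)
P=L[m]
f=P[(abs(P[:,0]+136)<5)];print('front',np.percentile(f[:,2],[1,5,50,95,99]))
b=P[(abs(P[:,0]+66)<6)];print('back',np.percentile(b[:,2],[1,5,50,95,99]))
c=P[(abs(P[:,0]+100)<25)&(abs(P[:,1]-4)>30)&(abs(P[:,1]-4)<50)];print('floor',np.percentile(c[:,2],[5,25,50]))
print(((manip.observe()['eef_pos']-F)@S))
E
```

```text
front [142.64019814 143.84775275 176.01290568 185.18228444 185.68136763]
back [142.87095372 144.08996001 163.9545468  208.61219967 209.11289096]
floor [142.78889644 144.94148891 145.76997304]
[-99.9014646    4.66533059 216.0893968 ]
```

{"op": "apply_moves", "data": {
  "steps": [
    [[0,0,1],0,4.5],
    [[0,0,2.5],0,4.5],
    [[0,0,4],0,4.5],
    [[0,0,5.5],0,4.5],
    [[0,0,6.3],0,4.5],
    [[0,0,6.5],0,4.5],
    [[0,-0.5,6.5],0,4.5],
    [[0,-1.3,6.5],0,4.5],
    [[0,-2,6.5],0,4.5],
    [[0,-2.2,6.5],0,4.5],
    [[0,-2.2,6.5],0,4.5],
    [[0,-2.2,6.5],0,4.5]
  ]
}}

```text
time_s: 7.75
eef_pos: [533.0, 114.2, 151.1]
tool_rot: [[0.056, -0.998, -0.0], [-0.998, -0.056, -0.0], [0.0, 0.0, -1.0]]
force: [-0.3, -0.6, -2.8]
gripper_width: 49.2
```

```bash
sed -i 's/(35,60,t))/(35,60,4))/' fit.py; python3 fit.py -78 5 75 0; python3 look.py l4 560 110 120
```

```text
t 7.75 tcp_stand [-77.9   5.  151.1] F_stand [-0.3 -0.6 -2.8]
caddy x y z tilt yaw [-7.7920e+01  3.5350e+00  7.6679e+01 -4.0000e-03 -0.0000e+00] 463 0.73
caddy x y z tilt yaw [-7.7951e+01  3.5350e+00  7.6783e+01 -1.0000e-03 -2.0000e-03] 463 0.73
edge [-23.    3.4 120.8] grip [-78.    3.5 173.8]
7.8 [532.8 114.2 151. ] [-0.5 -0.8 -3.6] 49.9
(120, 220, 184, 284) (142, 242, 174, 274)
```

View pics/l4.png

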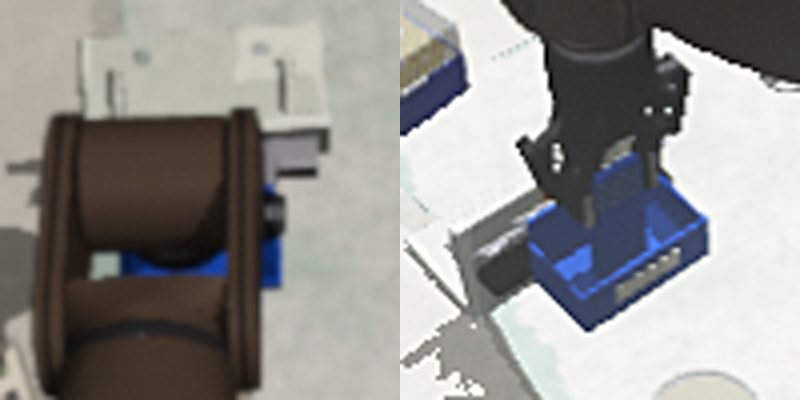

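{"op": "apply_moves", "data": {
  "steps": [
    [[0,-0.4,0],0,4.5],
    [[0,-0.8,0],0,4.5],
    [[0,-1.1,0],0,4.5],
    [[0,-1.3,0],0,4.5],
    [[0,-1.5,0],0,4.5],
    [[0,-1.7,0],0,4.5],
    [[0,-1.7,0],0,4.5]
  ]
}}

```text
time_s: 8.6
eef_pos: [548.9, 115.1, 150.6]
tool_rot: [[0.056, -0.998, -0.004], [-0.998, -0.056, -0.0], [0.0, 0.004, -1.0]]
force: [-3.5, -0.5, -0.5]
gripper_width: 50.2
```

```bash
python3 fit.py -63 3.5 75 0
```

```text
t 8.6 tcp_stand [-62.    5.1 150.6] F_stand [-3.6 -0.3 -0.5]
caddy x y z tilt yaw [-6.3852e+01  3.4290e+00  7.6448e+01  2.9000e-02 -8.0000e-03] 468 0.77
caddy x y z tilt yaw [-6.3818e+01  3.4550e+00  7.6479e+01  2.9000e-02 -9.0000e-03] 468 0.77
edge [ -7.6   2.9 118.9] grip [-61.    3.4 173.4]
```

{"op": "apply_moves", "data": {
  "steps": [
    [[0,-0.2,0],0,4.5],
    [[0,-0.4,0],0,4.5],
    [[0,-0.6,0],0,4.5],
    [[0,-0.8,0],0,4.5],
    [[0,-0.8,0],0,4.5]
  ]
}}

```text
time_s: 9.15
eef_pos: [557.6, 115.6, 151.2]
tool_rot: [[0.055, -0.998, -0.002], [-0.998, -0.055, 0.0], [-0.0, 0.001, -1.0]]
force: [-4.4, -0.8, 0.9]
gripper_width: 49.8
```

```bash
python3 fit.py -68 3.5 75 0.15
```

```text
t 9.15 tcp_stand [-53.3   5.1 151.2] F_stand [-4.5 -0.5  0.9]
caddy x y z tilt yaw [-6.7562e+01  3.2220e+00  7.7793e+01  1.4000e-01  1.8000e-02] 800 0.76
caddy x y z tilt yaw [-6.7562e+01  3.2220e+00  7.7793e+01  1.4000e-01  1.8000e-02] 800 0.76
edge [ -7.    4.3 113.7] grip [-54.    3.5 173.8]
```

{"op": "apply_moves", "data": {
  "steps": [
    [[0,-0.2,0],0,4.5],
    [[0,-0.4,0],0,4.5],
    [[0,-0.6,0],0,4.5],
    [[0,-0.8,0],0,4.5],
    [[0,-0.9,0],0,4.5],
    [[0,-0.9,0],0,4.5]
  ]
}}

```text
time_s: 9.8
eef_pos: [566.8, 116.2, 151.7]
tool_rot: [[0.055, -0.998, -0.001], [-0.998, -0.055, 0.0], [-0.0, 0.001, -1.0]]
force: [-4.9, -0.0, 2.2]
gripper_width: 49.4
```

```bash
python3 fit.py -72 3.5 78 0.25;python3 look.py l5 560 110 120
```

```text
t 9.8 tcp_stand [-44.1   5.1 151.7] F_stand [-4.9  0.3  2.2]
caddy x y z tilt yaw [-7.1039e+01  3.2030e+00  8.0695e+01  2.6000e-01  7.0000e-03] 886 0.84
caddy x y z tilt yaw [-5.18150e+01  3.72500e+00  1.44746e+02 -2.82000e+00 -1.00000e-03] 886 1.08
edge [-117.9    3.8  120.4] grip [-82.5   3.7  52.7]
9.85 [566.8 116.1 151.7] [-5.3 -0.3  0.9] 49.4
(120, 220, 184, 284) (142, 242, 174, 274)
```

View pics/l5.png

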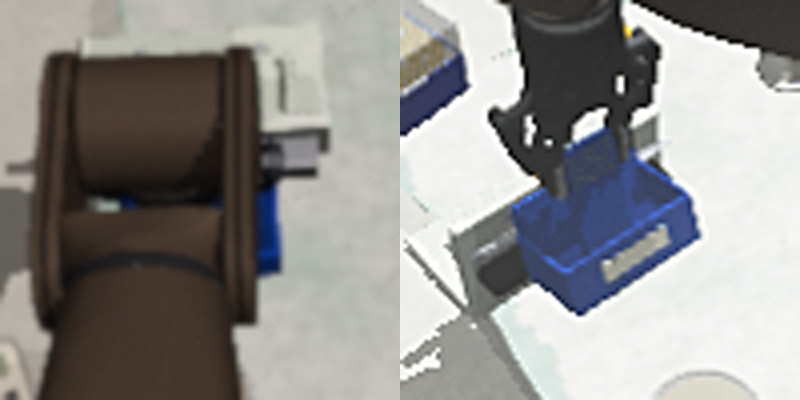

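{"op": "apply_moves", "data": {
  "steps": [
    [[0,0,0.2],0,4.5],
    [[0,0,0.4],0,4.5],
    [[0,0,0.6],0,4.5],
    [[0,0,0.8],0,4.5],
    [[0,0,0.8],0,4.5],
    [[0,0,0.8],0,4.5]
  ]
}}

```text
time_s: 10.55
eef_pos: [566.8, 116.2, 146.0]
tool_rot: [[0.055, -0.998, -0.001], [-0.998, -0.055, -0.0], [-0.0, 0.001, -1.0]]
force: [-10.0, 0.2, 10.6]
gripper_width: 49.8
```

```bash
sed -i 's/for a3 in (a\[3\],a\[3\]+.25)/for a3 in (a[3],)/' fit.py; python3 fit.py -71 3.5 72 0.25
```

```text
t 10.55 tcp_stand [-44.1   5.2 146. ] F_stand [-10.    0.8  10.6]
caddy x y z tilt yaw [-7.3529e+01  3.2290e+00  7.6097e+01  2.8900e-01  1.1000e-02] 892 0.8
edge [ -8.3   4.  102.6] grip [-45.8   3.5 169.1]
```

{"op": "apply_moves", "data": {
  "steps": [
    [[0,0.1,-0.15],0,4.5],
    [[0,0.1,-0.2],0,4.5],
    [[-0.2,0.1,-0.2],0,4.5],
    [[-0.4,0.1,-0.2],0,4.5],
    [[-0.6,0.1,-0.2],0,4.5],
    [[-0.6,0.1,-0.2],0,4.5]
  ]
}}

```text
time_s: 11.2
eef_pos: [566.3, 119.6, 145.9]
tool_rot: [[0.057, -0.998, 0.001], [-0.998, -0.057, -0.006], [0.006, -0.001, -1.0]]
force: [-4.1, -5.8, 3.9]
gripper_width: 50.1
```

```bash
python3 fit.py -73 9.5 74 0.28
```

```text
t 11.2 tcp_stand [-44.4   8.6 145.9] F_stand [-4.4 -5.6  3.9]
caddy x y z tilt yaw [-7.3504e+01  6.4640e+00  7.5405e+01  2.8300e-01  1.4000e-02] 903 0.8
edge [ -8.4   7.4 102.3] grip [-46.4   6.9 168.6]
```

{"op": "apply_moves", "data": {
  "steps": [
    [[0,0,-0.15],0,4.5],
    [[0,0,-0.15],0,4.5],
    [[-0.15,0,-0.15],0,4.5],
    [[-0.3,0,-0.15],0,4.5],
    [[-0.3,0,-0.15],0,4.5]
  ]
}}

```text
time_s: 11.75
eef_pos: [565.7, 125.6, 146.3]
tool_rot: [[0.056, -0.998, 0.001], [-0.998, -0.056, 0.001], [-0.001, -0.001, -1.0]]
force: [-0.2, -0.2, -2.3]
gripper_width: 50.0
```

```bash
python3 fit.py -73 11 74 0.28
```

```text
t 11.75 tcp_stand [-44.6  14.6 146.3] F_stand [-0.2 -0.2 -2.3]
caddy x y z tilt yaw [-7.3403e+01  1.2827e+01  7.5624e+01  2.7600e-01  1.4000e-02] 929 0.74
edge [ -8.5  13.7 102.9] grip [-46.9  13.2 168.9]
```

{"op": "apply_moves", "data": {
  "steps": [
    [[-0.1,0,0.1],0,4.5],
    [[-0.15,0,0.2],0,4.5],
    [[-0.15,0,0.3],0,4.5],
    [[-0.15,0,0.4],0,4.5],
    [[-0.15,0,0.4],0,4.5]
  ]
}}

```text
time_s: 12.3
eef_pos: [564.9, 126.7, 142.4]
tool_rot: [[0.056, -0.998, -0.001], [-0.998, -0.056, 0.0], [-0.0, 0.001, -1.0]]
force: [-3.8, -0.7, 0.3]
gripper_width: 49.6
```

```bash
python3 fit.py -73 14 72 0.28
```

```text
t 12.3 tcp_stand [-45.4  15.7 142.4] F_stand [-3.9 -0.5  0.3]
caddy x y z tilt yaw [-7.5030e+01  1.3902e+01  7.1594e+01  2.8700e-01  6.0000e-03] 961 0.8
edge [-9.8 14.3 98.3] grip [-47.6  14.1 164.6]
```

{"op": "apply_moves", "data": {
  "steps": [
    [[0,0,0.1],0,4.5],
    [[0,0,0.2],0,4.5],
    [[0,0,0.2],0,4.5]
  ]
}}

```text
time_s: 12.65
eef_pos: [564.7, 126.5, 141.1]
tool_rot: [[0.056, -0.998, -0.002], [-0.998, -0.056, -0.0], [0.0, 0.002, -1.0]]
force: [-7.3, -0.3, 4.1]
gripper_width: 49.7
```

```bash
python3 fit.py -74 14 70 0.28
```

```text
t 12.65 tcp_stand [-45.6  15.6 141.1] F_stand [-7.3  0.1  4.1]
caddy x y z tilt yaw [-7.4841e+01  1.3766e+01  7.1126e+01  2.8700e-01  1.5000e-02] 949 0.79
edge [-9.6 14.7 97.7] grip [-47.4  14.2 164.1]
```

{"op": "apply_moves", "data": {
  "steps": [
    [[0,0.2,0.1],0,4.5],
    [[0,0.4,0.25],0,4.5],
    [[0,0.6,0.4],0,4.5],
    [[0,0.6,0.4],0,4.5]
  ]
}}

```text
time_s: 13.1
eef_pos: [561.9, 126.3, 138.8]
tool_rot: [[0.056, -0.998, 0.008], [-0.998, -0.056, 0.001], [-0.0, -0.008, -1.0]]
force: [-0.3, 0.7, 5.4]
gripper_width: 49.5
```

```bash
python3 fit.py -73 14 64 0.2
```

```text
t 13.1 tcp_stand [-48.4  15.6 138.8] F_stand [-0.2  0.8  5.4]
caddy x y z tilt yaw [-7.3515e+01  1.3663e+01  6.7565e+01  2.3900e-01  1.2000e-02] 912 0.75
edge [-9.7 14.4 97.3] grip [-50.6  13.9 161.8]
```

{"op": "apply_moves", "data": {
  "steps": [
    [[0,0.2,0.1],0,4.5],
    [[0,0.4,0.2],0,4.5],
    [[0,0.5,0.3],0,4.5],
    [[0,0.5,0.3],0,4.5]
  ]
}}

```text
time_s: 13.55
eef_pos: [554.3, 125.8, 133.0]
tool_rot: [[0.056, -0.998, 0.0], [-0.998, -0.056, -0.0], [0.0, -0.0, -1.0]]
force: [1.4, 0.3, 0.7]
gripper_width: 49.5
```

```bash
python3 fit.py -72 14 60 0.15
```

```text
t 13.55 tcp_stand [-56.   15.4 133. ] F_stand [1.5 0.3 0.7]
caddy x y z tilt yaw [-6.8879e+01  1.3809e+01  6.0311e+01  1.1400e-01  2.0000e-02] 811 0.75
edge [-9.3 15.  97.8] grip [-57.9  14.  156.7]
```

{"op": "apply_moves", "data": {
  "steps": [
    [[0,0.15,0.15],0,4.5],
    [[0,0.3,0.3],0,4.5],
    [[0,0.45,0.45],0,4.5],
    [[0,0.6,0.55],0,4.5],
    [[0,0.6,0.55],0,4.5]
  ]
}}

```text
time_s: 14.1
eef_pos: [548.2, 125.5, 127.5]
tool_rot: [[0.056, -0.998, -0.0], [-0.998, -0.056, -0.0], [0.0, 0.0, -1.0]]
force: [3.0, -0.3, -2.4]
gripper_width: 49.7
```

```bash
python3 fit.py -65 14 54 0.05; python3 look.py l6 560 110 100
```

```text
t 14.1 tcp_stand [-62.1  15.5 127.5] F_stand [ 3.  -0.4 -2.4]
caddy x y z tilt yaw [-6.5156e+01  1.3372e+01  5.4363e+01  2.8000e-02  1.1000e-02] 476 0.73
edge [-8.9 14.  96.8] grip [-62.4  13.4 151.3]
14.15 [548.2 125.5 127.5] [ 3.5  0.2 -2.3] 49.5
(121, 221, 184, 284) (147, 247, 174, 274)
```

View pics/l6.png

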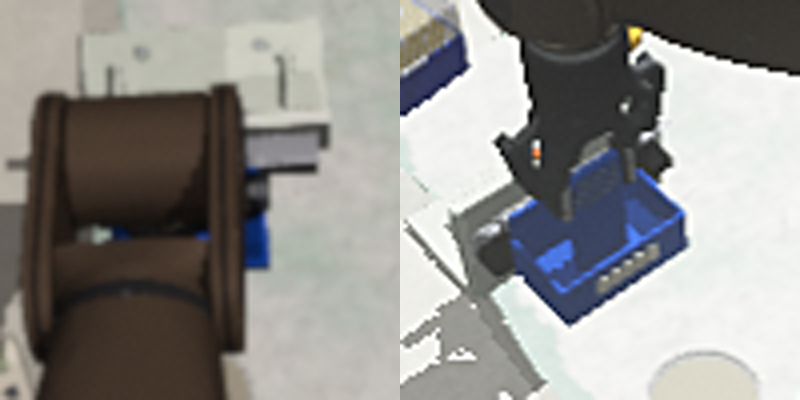

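{"op": "apply_moves", "data": {
  "steps": [
    [[0,0.1,0.1],0,4.5],
    [[0,0.15,0.2],0,4.5],
    [[0,0.2,0.25],0,4.5],
    [[0,0.2,0.25],0,4.5]
  ]
}}

```text
time_s: 14.65
eef_pos: [546.8, 125.4, 126.1]
tool_rot: [[0.056, -0.998, 0.001], [-0.998, -0.056, -0.0], [0.0, -0.001, -1.0]]
force: [2.0, -0.4, 2.5]
gripper_width: 49.4
```

```bash
python3 fit.py -65 14 52 0.02
```

```text
t 14.65 tcp_stand [-63.5  15.5 126.1] F_stand [ 2.  -0.5  2.5]
caddy x y z tilt yaw [-6.2823e+01  1.3925e+01  5.2328e+01 -2.1000e-02  1.0000e-03] 479 0.7
edge [-8.8 14.  97.5] grip [-64.9  13.9 149.3]
```

{"op": "apply_moves", "data": {
  "steps": [
    [[0,0.0,-0.05],0,4.5],
    [[0,0.0,-0.05],0,5.1],
    [[0,0,-0.05],0,5.4],
    [[0,0,-0.05],0,5.8],
    [[0,0,-0.05],0,5.8]
  ]
}}

```text
time_s: 15.2
eef_pos: [545.6, 125.5, 125.4]
tool_rot: [[0.056, -0.998, -0.002], [-0.998, -0.056, -0.0], [-0.0, 0.002, -1.0]]
force: [0.3, 0.7, 0.1]
gripper_width: 57.9
```

```bash
python3 fit.py -64 14 51 0.0
```

```text
t 15.2 tcp_stand [-64.7  15.6 125.4] F_stand [0.4 0.7 0.1]
caddy x y z tilt yaw [-6.2797e+01  1.3931e+01  5.2176e+01 -1.7000e-02  1.2000e-02] 486 0.77
edge [-8.6 14.6 97.1] grip [-64.5  13.9 149.2]
```

{"op": "apply_moves", "data": {
  "steps": [
    [[0,0,0],0,7.0],
    [[0,0,0],0,8.0],
    [[0,0,-0.5],0,8.5],
    [[0,0,-2],0,8.5],
    [[0,0,-4],0,8.5],
    [[0,0,-7],0,8.5],
    [[0,0,-11],0,8.5],
    [[4,3,-14],0,8.5],
    [[8,6,-14],0,8.5],
    [[12,9,-14],0,8.5],
    [[16,11,-14],0,8.5],
    [[20,12,-14],0,8.5],
    [[24,12,-14],0,8.5],
    [[27,12,-14],0,8.5],
    [[29,12,-14],0,8.5],
    [[30,12,-14],0,8.5],
    [[30,12,-14],0,8.5],
    [[30,12,-14],0,8.5]
  ]
}}

```text
time_s: 17.05
eef_pos: [443.4, -180.2, 266.4]
tool_rot: [[0.056, -0.998, 0.0], [-0.998, -0.056, 0.0], [-0.0, -0.0, -1.0]]
force: [-0.0, -0.0, -0.7]
gripper_width: 84.6
```

```bash
python3 fit.py -64 14 51 0.0; python3 look.py l7 560 110 90 45; python3 - <<'E'
from fit import *
for n in('top','scene'):
    d=load(n);W=cloud(d).reshape(-1,3);I=d['image'].reshape(-1,3).astype(int);L=(W-F)@S
    bl=(I[:,2]>55)&(I[:,2]>1.7*I[:,0])&(I[:,2]-I[:,1]>20)&(np.linalg.norm(L-[-64,14,95],axis=1)<110)
    P=L[bl]
    q=P[(abs(P[:,0]+64)<9)&(abs(P[:,1]-14)<28)&(P[:,2]>130)];print(n,'tab',len(q),q.mean(0).round(1),np.percentile(q[:,2],[50,90,97]).round(1))
    q=P[(abs(P[:,0]+31)<6)&(P[:,2]>105)&(P[:,2]<135)];print(' backtop',len(q),q.mean(0).round(1),np.percentile(q[:,2],[50,90,97]).round(1))
    q=P[(abs(P[:,0]+98)<5)&(P[:,2]>60)];print(' front rim',len(q),np.percentile(q[:,2],[50,90,97]).round(1))
    q=L[(abs(L[:,0]-6)<5)&(abs(L[:,1])<95)&(L[:,2]>110)&(L[:,2]<125)];print(' board',len(q),np.median(q,0).round(1))
    print(fit([-64,14,51,0],fresh=False,names=(n,)))
E
```

```text
t 17.05 tcp_stand [-183.9 -283.8  266.4] F_stand [-0.  -0.  -0.7]
caddy x y z tilt yaw [-6.1633e+01  1.3625e+01  5.2232e+01 -3.9000e-02  0.0000e+00] 465 0.69
edge [-8.4 13.6 98.3] grip [-65.4  13.6 149.2]
17.1 [ 443.4 -179.9  266.4] [ 0.4 -0.   0.5] 84.9
(127, 217, 190, 280) (154, 244, 179, 269)
top tab 72 [-68.1  12.2 159.9] [161.8 164.6 166.2]
 backtop 81 [-31.9  14.  116.8] [117.5 121.7 122.5]
 front rim 26 [90.3 93.3 94. ]
 board 213 [  6.   -5.  115.3]
(array([-6.33642024e+01,  1.30858488e+01,  5.24882012e+01, -3.25795631e-02,
        1.34609949e-03]), 916, np.float64(0.9124728323874114))
scene tab 45 [-67.2  15.  162.3] [162.5 164.4 165.1]
 backtop 32 [-32.2  34.4 118.6] [118.6 121.2 121.9]
 front rim 72 [90.6 92.9 94.1]
 board 163 [  5.1   3.6 115.7]
(array([-6.22671108e+01,  1.37671563e+01,  5.16256575e+01, -3.37509557e-02,
       -1.53959288e-03]), 467, np.float64(0.7886446585330162))
```

View pics/l7.png

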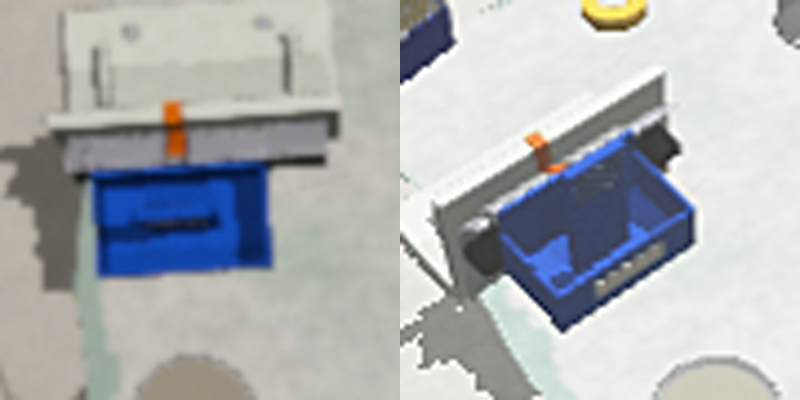

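{"op": "apply_moves", "data": {
  "steps": [
    [[0,0,0],0,8.5],
    [[0,0,0],0,8.5],
    [[0,0,0],0,8.5],
    [[0,0,0],0,8.5],
    [[0,0,0],0,8.5]
  ]
}}

```text
time_s: 17.7
eef_pos: [443.3, -180.7, 266.0]
tool_rot: [[0.056, -0.998, -0.0], [-0.998, -0.056, 0.0], [-0.0, 0.0, -1.0]]
force: [0.4, 0.8, 0.6]
gripper_width: 84.9
```

```bash
python3 - <<'E'
import fit as f
from fit import *
ims={n:[grab(n) for _ in range(6)] for n in('top','scene')}
for n in ims:
    PL=[];BT=[]
    for d in ims[n]:
        W=cloud(d).reshape(-1,3);I=d['image'].reshape(-1,3).astype(int);L=(W-F)@S
        bl=(I[:,2]>55)&(I[:,2]>1.7*I[:,0])&(I[:,2]-I[:,1]>20)&(np.linalg.norm(L-[-64,14,95],axis=1)<110)
        PL.append(L[bl]);BT.append(L[(abs(L[:,0]-6)<4)&(abs(L[:,1])<95)&(L[:,2]>110)&(L[:,2]<122)])
    P=np.vstack(PL)
    def sd(q):
        R=Ro.from_euler('yxz',[q[3],q[5],q[4]]).as_matrix();p=(P-q[:3])@R;t=q[6];fl=q[7]
        f.B=[((-35,-60,0),(35,60,fl)),((-35,-60,0),(-35+t,60,45)),((35-t,-60,0),(35,60,70)),((-35,-60,0),(35,-60+t,45)),((-35,60-t,0),(35,60,45)),((-5,-25,0),(5,25,115))]
        return sdf(p)
    r=least_squares(sd,[-64,14,51,0,0,0,2.5,3],loss='soft_l1',f_scale=1.)
    print(n,len(P),r.x.round(3),'board',np.median(np.vstack(BT),0).round(2))
E
```

```text
top 5504 [-6.2888e+01  1.3354e+01  5.3364e+01 -4.2000e-02  4.0000e-03 -3.0000e-03
  3.0700e+00  3.1310e+00] board [  6.01   0.89 115.62]
scene 2792 [-6.1443e+01  1.3678e+01  5.3679e+01 -4.7000e-02  4.0000e-03 -1.0000e-03
  2.6840e+00  2.7070e+00] board [  5.52   4.85 115.99]
```

```bash
cat > ov.py <<'E'
from fit import *
H={'home':(-64.5,13.6,49.5,-.01),'fit':(-62.2,13.6,53.5,-.045)}
boxes=[((-35,-60,0),(35,60,45)),((35,-60,0),(35,60,70)),((-5,-25,4),(5,25,115))]
E=[(i,j) for i in range(8) for j in range(i) if bin(i^j).count('1')==1]
rows=[]
for n in('top','scene'):
    d=grab(n);K=np.asarray(d['camera_matrix'],float);D=np.asarray(d['D'],float);out=[]
    pr=lambda X:cv2.projectPoints((np.atleast_2d(X)@S.T+F),d['rvec'],d['tvec'],K,D)[0].reshape(-1,2)
    c=pr([-60,14,80])[0];u0,v0=int(c[0])-30,int(c[1])-26;z=8*2
    for k in (None,'home','fit'):
        if k is None: continue
        im=cv2.resize(d['image'][v0:v0+55,u0:u0+60,::-1],None,fx=13/2,fy=13/2,interpolation=cv2.INTER_CUBIC)
        x=H[k];R=Ro.from_euler('y',x[3]).as_matrix()
        for a,b in boxes:
            C=np.array([[(a,b)[i>>m&1][m] for m in range(3)] for i in range(8)],float)
            q=((pr(C@R.T+np.array(x[:3]))-[u0,v0]+.5)*6.5).round().astype(int)
            for i,j in E: cv2.line(im,tuple(map(int,q[i])),tuple(map(int,q[j])),(0,255,255),1)
        C=np.array([[-0,-100,116],[0,100,116],[12,100,116],[12,-100,116]],float);q=((pr(C)-[u0,v0]+.5)*6.5).round().astype(np.int32)
        cv2.polylines(im,[q],True,(0,255,0),1)
        out.append(im)
    rows.append(np.hstack(out))
    cv2.imwrite(f'pics/ov_{n}.png',rows[-1])
E
python3 ov.py
```

```text
(no output)
```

View pics/ov_top.png

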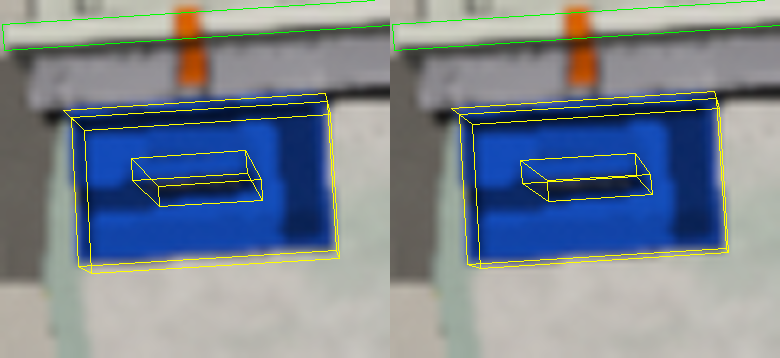

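View pics/ov_scene.png

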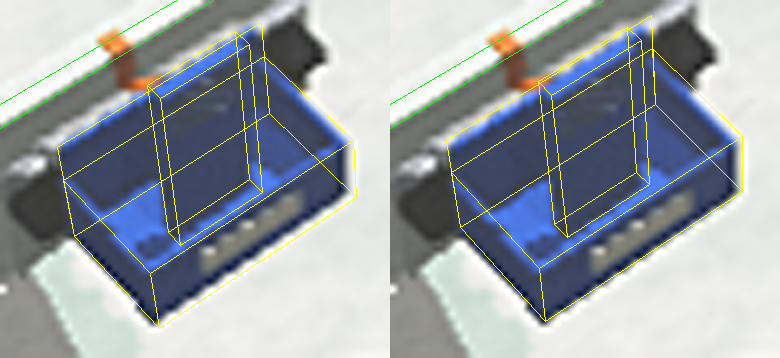

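```bash
cat > sil.py <<'E'
from fit import *
from scipy.optimize import minimize
t=2.5
HB=[((-35,-60,0),(35,60,45)),((35-t,-60,0),(35,60,70)),((-5,-25,4),(5,25,115))]
SS=8
def setup(n):
    d=load(n);K=np.asarray(d['camera_matrix'],float);D=np.asarray(d['D'],float)
    pr=lambda X:cv2.projectPoints((np.atleast_2d(X)@S.T+F),d['rvec'],d['tvec'],K,D)[0].reshape(-1,2)
    c=pr([-60,14,80])[0];u0,v0=int(c[0])-30,int(c[1])-30
    I=d['image'][v0:v0+62,u0:u0+62].astype(float)
    sat=(I[...,2]-I[...,0])/(I.sum(-1)+1)   # blueness
    return pr,u0,v0,I,sat
def sil(q,pr,u0,v0):
    R=Ro.from_euler('yxz',[q[3],0,q[4]]).as_matrix();m=np.zeros((62*SS,62*SS),np.uint8)
    for a,b in HB:
        C=np.array([[(a,b)[i>>k&1][k] for k in range(3)] for i in range(8)],float)
        p=(pr(C@R.T+q[:3])-[u0,v0]+.5)*SS
        cv2.fillConvexPoly(m,cv2.convexHull(p.astype(np.float32)).round().astype(np.int32),255)
    return cv2.resize(m,(62,62),interpolation=cv2.INTER_AREA)/255.
if __name__=='__main__':
    cams={n:setup(n) for n in('top','scene')}
    for names in(('top',),('scene',),('top','scene')):
        def cost(q):
            c=0
            for n in names:
                pr,u0,v0,I,s=cams[n];a=np.clip((s-0.05)/0.25,0,1);m=sil(q,pr,u0,v0)
                w=np.ones_like(a)
                if n=='scene': # drop label region inside
                    w[(m>.99)]=0.3
                c+=(w*(a-m)**2).sum()
            return c
        best=None
        for i in([-64.5,13.6,49.5,0,0],[-62,13.6,53,-.04,0]):
            r=minimize(cost,i,method='Nelder-Mead',options=dict(initial_simplex=np.array([i]+[np.array(i)+e for e in np.diag([2,2,2,.04,.03])]),maxiter=600,xatol=.02,fatol=.01))
            print(names,r.x.round(3),round(r.fun,2),'cost home',round(cost(np.array([-64.5,r.x[1],49.5,-.01,0])),2),'fit',round(cost(np.array([-62.2,r.x[1],53.5,-.045,0])),2),'key',round(cost(np.array([-64.5,r.x[1],56.5,-.03,0])),2))
E
python3 sil.py
```

```text
('top',) [-5.8576e+01  1.4890e+01  5.1957e+01 -8.5000e-02  1.0000e-02] 12.41 cost home 83.59 fit 48.08 key 81.04
('top',) [-5.8938e+01  1.5043e+01  5.4448e+01 -8.4000e-02  4.0000e-03] 13.77 cost home 82.16 fit 48.94 key 82.92
('scene',) [-5.6402e+01  1.4903e+01  4.9399e+01 -1.5400e-01  1.0000e-02] 111.64 cost home 145.02 fit 140.06 key 150.95
('scene',) [-5.7748e+01  1.5863e+01  5.2217e+01 -1.6600e-01  2.0000e-02] 114.22 cost home 146.33 fit 140.43 key 142.71
('top', 'scene') [-5.8146e+01  1.4646e+01  4.9444e+01 -9.0000e-02  1.0000e-02] 131.09 cost home 226.03 fit 186.99 key 236.61
('top', 'scene') [-5.7172e+01  1.4710e+01  4.8520e+01 -1.0800e-01  1.1000e-02] 131.59 cost home 227.47 fit 186.69 key 235.28
```

```bash
python3 - <<'E'
from fit import *
for n,ref in(('top',113.29),('scene',112.46)):
    PT=[];TB=[];A=[]
    for _ in range(6):
        d=grab(n);W=cloud(d).reshape(-1,3);L=(W-F)@S;A.append(L)
        I=d['image'].reshape(-1,3).astype(int)
    L=np.vstack(A)
    T=L[(abs(L[:,0]+66)<14)&(abs(L[:,1]-14)<32)]
    print(n,'table',np.median(L[(abs(L[:,0]+150)<20)&(abs(L[:,1]-20)<60)&(abs(L[:,2])<20)],0).round(2))
    h,e=np.histogram(T[:,2],np.arange(145,180,1.5));print(dict(zip(e[:-1].tolist(),h.tolist())))
    for z0 in(46,48,49,50,51,52,53,54,56):
        q=T[(T[:,2]>z0+105)&(T[:,2]<z0+122)];print(z0,len(q)/6,(q[:,2].mean()-z0-ref).round(2),q[:,:2].mean(0).round(1))
    # front face bottom/top profile & back wall
    for nm,x0,w in(('front',-97,6),('back',-30,7)):
        q=L[(abs(L[:,0]-x0)<w)&(abs(L[:,1]-14)<50)];h,e=np.histogram(q[:,2],np.arange(40,130,3));print(nm,dict(zip(e[:-1].tolist(),h.tolist())))
E
```

```text
top table [-150.05   18.63    4.54]
{145.0: 2, 146.5: 4, 148.0: 3, 149.5: 9, 151.0: 11, 152.5: 8, 154.0: 6, 155.5: 10, 157.0: 23, 158.5: 38, 160.0: 74, 161.5: 105, 163.0: 70, 164.5: 46, 166.0: 11, 167.5: 1, 169.0: 0, 170.5: 0, 172.0: 0, 173.5: 0, 175.0: 0, 176.5: 0, 178.0: 0}
46 67.16666666666667 2.15 [-67.9  12.9]
48 64.5 0.55 [-67.7  12.7]
49 64.0 -0.39 [-67.7  12.6]
50 63.333333333333336 -1.31 [-67.7  12.7]
51 62.5 -2.23 [-67.7  12.5]
52 61.333333333333336 -3.12 [-67.6  12.4]
53 59.0 -3.94 [-67.6  12.3]
54 56.0 -4.73 [-67.5  12.3]
56 44.833333333333336 -6.11 [-67.5  12.2]
front {40: 1, 43: 1, 46: 3, 49: 14, 52: 35, 55: 17, 58: 2, 61: 12, 64: 7, 67: 13, 70: 17, 73: 12, 76: 10, 79: 21, 82: 17, 85: 22, 88: 79, 91: 99, 94: 17, 97: 0, 100: 0, 103: 0, 106: 0, 109: 0, 112: 0, 115: 0, 118: 0, 121: 0, 124: 0}
back {40: 0, 43: 0, 46: 0, 49: 6, 52: 72, 55: 190, 58: 94, 61: 22, 64: 19, 67: 19, 70: 22, 73: 22, 76: 21, 79: 18, 82: 25, 85: 15, 88: 14, 91: 26, 94: 19, 97: 25, 100: 26, 103: 32, 106: 43, 109: 81, 112: 167, 115: 216, 118: 171, 121: 50, 124: 4}
scene table [-149.13   25.75    4.9 ]
{
[... 359 characters left out ...]
7 -1.09 [-68.6  15.5]
51 61.333333333333336 -1.83 [-68.6  15.6]
52 57.333333333333336 -2.48 [-68.5  15.1]
53 52.833333333333336 -3.09 [-68.2  15.1]
54 49.5 -3.83 [-68.1  15. ]
56 41.666666666666664 -5.34 [-67.8  15.2]
front {40: 0, 43: 2, 46: 60, 49: 80, 52: 76, 55: 93, 58: 75, 61: 78, 64: 70, 67: 90, 70: 100, 73: 76, 76: 96, 79: 97, 82: 89, 85: 91, 88: 147, 91: 123, 94: 12, 97: 0, 100: 0, 103: 0, 106: 0, 109: 0, 112: 0, 115: 0, 118: 0, 121: 0, 124: 0}
back {40: 0, 43: 0, 46: 0, 49: 0, 52: 19, 55: 108, 58: 47, 61: 36, 64: 39, 67: 40, 70: 36, 73: 43, 76: 36, 79: 47, 82: 40, 85: 43, 88: 43, 91: 33, 94: 50, 97: 41, 100: 47, 103: 39, 106: 51, 109: 46, 112: 71, 115: 121, 118: 99, 121: 11, 124: 0}
```

```bash
python3 - <<'E'
from fit import *
A=[]
for _ in range(6):
    d=grab('scene');L=(cloud(d)-F)@S;A.append(L)
L=np.nanmean(np.array(A),0).reshape(-1,3)
I=d['image'].reshape(-1,3).astype(int)
for nm,lo,hi,zl,zh in(('front',-106,-93,55,88),('back',-40,-27,65,112),('tab',-76,-60,80,160),('bumper/boardface',-6,4,20,110)):
    w=48 if nm!='tab' else 22
    m=(L[:,0]>lo)&(L[:,0]<hi)&(L[:,2]>zl)&(L[:,2]<zh)&(abs(L[:,1]-13.6)<w) if nm[0]!='b' or nm=='back' else (L[:,0]>lo)&(L[:,0]<hi)&(L[:,2]>zl)&(L[:,2]<zh)&(L[:,1]<-55)&(L[:,1]>-95)
    q=L[m]
    if len(q)<15: print(nm,len(q));continue
    A_=np.c_[q[:,2]-70,q[:,1]-13.6,np.ones(len(q))]
    r=least_squares(lambda p:A_@p-q[:,0],[0,0,q[:,0].mean()],loss='soft_l1',f_scale=1)
    print(nm,len(q),'dx/dz',r.x[0].round(4),'dx/dy',r.x[1].round(4),'x@z70',r.x[2].round(2),'rms',np.std(r.fun).round(2))
# worktop
for y in(-60,60,120):
    q=L[(abs(L[:,0]+230)<30)&(abs(L[:,1]-y)<20)];print('worktop',y,np.nanmedian(q[:,2]).round(2))
E
```

```text
front 154 dx/dz -0.0505 dx/dy -0.0063 x@z70 -97.13 rms 0.49
back 102 dx/dz -0.0491 dx/dy -0.0053 x@z70 -30.73 rms 0.45
tab 195 dx/dz -0.0512 dx/dy -0.0052 x@z70 -66.74 rms 0.45
bumper/boardface 73 dx/dz 0.1004 dx/dy -0.0153 x@z70 -2.3 rms 1.5
worktop -60 4.37
worktop 60 2.79
worktop 120 -1.87
```

```bash
python3 - <<'E'
from fit import *
for n in('scene','top'):
    A=[(cloud(grab(n))-F)@S for _ in range(6)]
    d=load(n);L=np.nanmean(np.array(A),0).reshape(-1,3);I=d['image'].reshape(-1,3).astype(int)
    m=(L[:,0]>-280)&(L[:,0]<350)&(abs(L[:,1])<350)&(abs(L[:,2])<15)&(I.min(1)>120)
    q=L[m];A_=np.c_[q[:,0]+60,q[:,1],np.ones(len(q))]
    r=least_squares(lambda p:A_@p-q[:,2],[0,0,0],loss='soft_l1',f_scale=1);print(n,len(q),'dz/dx dz/dy z',r.x.round(4),np.std(r.fun).round(2))
    # board top plane / front rim: direction along y
    for nm,c in(('boardtop',(L[:,0]>1)&(L[:,0]<11)&(abs(L[:,1])<95)&(abs(L[:,2]-116)<5)),):
        q=L[c];print(nm,np.polyfit(q[:,1],q[:,2],1).round(4))
    for nm,lo,hi,zl,zh,w in(('front',-106,-93,55,88,48),('back',-40,-27,65,112,48),('tab',-76,-60,80,160,22)):
        q=L[(L[:,0]>lo)&(L[:,0]<hi)&(L[:,2]>zl)&(L[:,2]<zh)&(abs(L[:,1]-13.6)<w)]
        if len(q)>12: print(nm,len(q),np.polyfit(q[:,2]-70,q[:,0],1).round(3))
E
```

```text
scene 24026 dz/dx dz/dy z [-1.9000e-03 -1.0500e-02  1.9226e+00] 2.52
boardtop [4.000000e-04 1.154995e+02]
front 157 [-4.7000e-02 -9.7175e+01]
back 103 [ -0.048 -30.847]
tab 195 [-5.0000e-02 -6.6779e+01]
top 30159 dz/dx dz/dy z [-0.0025 -0.0085  1.7332] 2.62
boardtop [9.00000e-04 1.15702e+02]
front 21 [-2.2000e-02 -9.8417e+01]
back 57 [-2.0000e-02 -3.2093e+01]
tab 35 [-3.7000e-02 -6.8316e+01]
```

```bash
python3 -c "
from station import job,manip
print(job.hand_in(),manip.observe()['time_s'])"
```

```text
the job is handed in; nothing more can be done
the job is handed in; nothing more can be done
```

The caddy is hanging on the stand, as far as I can tell fully home with the key in the notch, and I have handed the job in. No verdict came back, so this rests on my own measurements.

**What I did:**
- **Grip:** The moves cannot tilt the tool, so I pinched the tab across its two ends, along y, instead of its flat faces. That let the caddy pivot.
- **Tilt and hook:** I pressed its back wall lightly against the cleat's front, which tilted it about 0.28 rad. Then I lowered the strip behind the cleat.
- **Finding the key:** I slid it about 10 mm along until it dropped about 6 mm at y ≈ 14 mm. The key had looked to be at about 15 mm.
- **Letting down:** I brought it upright in small steps, let go and moved clear. The highest force I read was about 15 N; the readings come only at the end of each move.

**Last checks:**

| Quantity | Measured | Allowed |
|---|---|---|
| Underside height | about 48.5–50 mm | 45.5–52.5 mm |
| x | about -62 to -63 mm | -69 to -59 mm |
| y | about 13.5 mm | within 26 mm |
| Yaw | about 0 | within 0.07 rad |
| Lean, top away from the board | 0.02–0.05 rad | below 0.07 rad |

- **Height:** The readings disagreed. One depth-image fit gave 52–53.5 mm. It had read about 3 mm high earlier, compared with the tool height, so I trusted the tab-top and tool readings instead.
- **Lean and x:** Comparing outlines in the images gave a larger lean of 0.085–0.17 rad and x of about -56 to -59 mm, both outside the limits. I set those aside because the fit was poor. The lean is the check with the least margin.
- **Dish, timer and bottle:** I never moved near them, but I did not re-measure where they are.

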